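# Clip a relief tile into a spring tile holder

### The arm

A 6-joint arm with a two-finger parallel gripper is mounted at the origin on the work surface. World frame = base frame: x ahead of the robot, y to its left, z up, the work surface at z = 0. Lengths are in mm, angles in degrees, forces in N, time in s.
With the tool pointing down it reaches from about 300 to 850 mm from the base axis. Payload 4.2 kg.
Tool frame: the origin (TCP) lies at the very end of the fingers, on their centre line; the grasp point (between the pads) lies r.tcp_to_grasp behind it (r.tcp_to_grasp is the distance from the TCP to the grasp point, in mm); z points along the fingers, y is the direction in which the jaws open and shut (so a half turn about z gives the same grasp; the last joint's range is limited). The gripper opens to 91 mm and grips with 3 to 60 N. Pads are 32 mm wide; open, the fingers measure 118 mm over their backs; the gripper's body (76 mm by 178 mm) begins 60 mm behind the grasp point.
Start: joints at [-72.823, 18.312, 89.639, -0, 72.044, -1.146], TCP at [180.77, -545.862, 213.976] pointing down, gripper open.
Joint ranges: [-177.97, 177.97], [-48.28, 115.42], [12.27, 149.76], [-77.06, 257.06], [2.81, 150.46], [-146.56, 146.56]. Speed limits (degrees/s): [147.25, 147.25, 180, 180, 180, 180].

### API

Orientations are given as a 3x3 rotation matrix whose columns are the frame's x, y, z axes.
In Python, from station import r gives the robot as it stands.
- The arm moves only by the shell command python3 -m pendant 'ROWS' [FORCE]. ROWS is JSON, a list of rows, each a list of 7 numbers: the opening in per cent of the stroke, from 0 (shut) to 100 (fully open), then the shift along the tool's x, y, z in units of 2.5 cm (1.0 is 2.5 cm), then the turn, a rotation vector about the tool's x, y, z in units of pi rad (1.0 is pi rad). A call has 1 to 12 rows; each row shifts and turns the commanded pose from where the row before left it, along the tool's axes as they then stand; what a row does not reach is not made up. A row lasts 1/10 s, in which the tool goes at most 50 mm and 8.59 degrees, less where a joint would pass 70% of its speed; a pose out of reach is approached as far as the arm can. A call with a number of a shift or a turn outside -1 to 1 is refused whole. A call with a gripper value outside its range is refused whole. The fingers move at their own pace and stop on an object; FORCE is the grip in N (left out, the last holds). Time passes only in rows, so rows that do not move let the fingers close. It gives the time, the measured TCP pose, the force and the opening at its end, in the units of the state.
- r.get_obs(): the state, without advancing time (a new reading comes with each control period).
- r.snapshot(name): name is "scene" or "top" or "wrist"; returns (picture, depth): 384x512x3 uint8, blue, green, red; 384x512 float32, mm along the optical axis (not along the pixel's ray), 0 where there is no reading.
- r.get_calibration(name): a dict with "vfov" (degrees; the focal length in pixels is half the picture's height over the tangent of half this angle, whatever the lens; pixels are square), "cx", "cy" (the principal point, pixels), "rvec" (rotation vector, rad) and "tvec" (3), from world to camera coordinates, as OpenCV has them. Camera axes: x right, y down, z forward; pixel columns grow to the right and rows downward; lengths in mm; the calibration is good to about 2 mm. A picture is of the moment at which its call begins: read the wrist's pose just before it. get_calibration takes no time and is no camera call; for the wrist camera it gives the pose at the moment of the call.
- r.job_done(): hands the job in, once; it reports no verdict.
The state is a dict: "clock": time; "q": joint angles; "joint_velocities": joint speeds; "joint_torque": joint torques, N m; "tcp_pos": TCP position; "tool_rot": TCP orientation; "contact_force": force on the tool from outside, world axes, zero at the start; "ft_torque": the same for the moment, N m; "opening": opening from 0.0 (shut) to 1.0 (fully open).
Only numpy, scipy, OpenCV 4.12 (cv2) and the standard library are available. Lean on these libraries where they do the work, as an engineer would, in place of code of your own. Each camera call takes 0.05 s, during which the arm holds its last target. There are 200 camera calls.

### The job

Clip the terracotta flower tile into the spring tile holder, ready for carving: hold it tilted, push its low edge under the lip of the red jaw until the spring has given enough, lower the other edge inside the lip of the grey jaw, and ease it back so that the two springs centre it, lying flat on both ledges, under both lips and midway across the jaws; then let go. Go gently: the brittle tile must not be forced hard against the holder (not beyond about 18 N) nor snap across when released. Leave the other things on the table where they are.

Things in the scene. Friction and masses are not known exactly. Their poses are not given: they have to be found in the camera images.
- flower_tile: Terracotta tile, 250 g: a flat slab 120 (x) by 80 (y) by 9 mm thick with a raised panel in the middle of its top, 60 (x) by 40 (y) mm and 25 mm high (top 34 mm above the underside), a cream flower on it; grip the panel across its 40 mm. Origin at the centre of the underside, z up through the panel. Both ends are alike. It lies flat on the table.
- holder: Spring tile holder: wooden base 264 by 100 by 12 mm, fixed to the table; on it a metal beam carrying the red jaw at the -x end and the grey jaw at +x. Origin at the base's underside; x from red to grey, z up. The beam is clamped up to 18 mm either way along x from nominal; it stays there, and its place is NOT measured: find it by feel. Steel blocks behind the jaws, 42 mm high.
- red_nominal (a point): Fixed point of the holder, at x = -55 mm, 30 mm above the table: nominal place of the red jaw's inner corner (back face meets ledge), mid-width, at rest. Both jaws are C-shaped, 76 mm wide, open to the middle: a ledge 24 mm long inwards from the back face, top 30 mm above the table, and a lip overhanging it by 6 mm, 44 (underside) to 48 mm above the table: a 14 mm slot.
- grey_nominal (a point): The same point of the grey jaw, at holder x = +55 mm. Each jaw slides outwards whole, on equal springs: gives from 2 N, then 0.4 N more per mm. The red jaw goes back 22 mm (10.8 N) to a hard stop, the grey one 8 mm. The tile passes inside the grey lip once the red jaw is over 16 mm back (8.4 N); clipped in, it lies on both ledges with both jaws 5 mm back, held by friction: press it down onto the ledges before letting go.
- grey_jaw (a joint): How far the grey jaw is pushed back from rest, in m: 0 at rest, 0.005 with the tile clipped in and centred, 0.008 at its stop.
- blue_tile: Blue glazed tile of the same shape and size as the flower tile; origin at the centre of the underside. Leave alone.
- glaze_jar: Glass jar with a yellow lid, 64 mm across, 85 mm high, origin under its centre. Leave alone.
- slip_bowl: White bowl, 110 mm across, 50 mm high, origin under its centre. Leave alone.
- brush: Flat brush with a wooden handle, about 170 mm long, lying on the table. Leave alone.
- wood_rib: Flat wooden rib, 90 by 50 by 7 mm, origin under its centre. Leave alone.
- stamp: Turned wooden stamp standing upright, 32 mm across, 60 mm high, origin under its centre. Leave alone.
- mug: Terracotta mug, 76 mm across, 90 mm high, origin under its centre. Leave alone.
There are look-alikes about, which are no part of the job. There is more than one size of the flower_tile; the job needs the largest.

How it is judged:
By the outcome, as a careful person would: the job done as asked, in the order asked, and still so for the second after the job is handed in, with the robot touching nothing.
It also fails if it takes over 72 s, if anything falls off the work surface, if the arm or the gripper's body presses on something with over 40 N, if the wrist force passes 120 N, or if a joint passes its speed limit or range.

## Working session

There is one attempt and no reset: what is moved stays moved. The work goes in short steps, Python scripts to look and compute and a shell command to move; the robot and the scene stay as the last step left them, time stands still between calls to the robot, and variables do not carry over. Pictures are saved under pics/ and viewed, about 8 in all and at most 12, crops included, and the job is handed in when it is done.

```bash
ls; mkdir -p pics
cat > h.py <<'E'
import numpy as np, cv2
from station import r
def snap(n,tag):
    c=r.get_calibration(n); p,d=r.snapshot(n); np.savez(f'pics/{tag}.npz',p=p,d=d,rvec=c['rvec'],tvec=c['tvec'],f=192/np.tan(np.radians(c['vfov']/2)),cx=c['cx'],cy=c['cy']); cv2.imwrite(f'pics/{tag}.png',p); return c
def world(tag,pts,z=None):
    a=np.load(f'pics/{tag}.npz'); R=cv2.Rodrigues(a['rvec'])[0]; t=a['tvec'].ravel(); o=-R.T@t; out=[]
    for u,v in pts:
        ray=np.array([(u-a['cx'])/a['f'],(v-a['cy'])/a['f'],1])
        if z is None: P=R.T@(ray*a['d'][int(round(v)),int(round(u))]-t)
        else:
            w=R.T@ray; P=o+w*(z-o[2])/w[2]
        out.append(P)
    return np.array(out).round(1)
def cloud(tag):
    a=np.load(f'pics/{tag}.npz'); R=cv2.Rodrigues(a['rvec'])[0]; t=a['tvec'].ravel()
    v,u=np.mgrid[:384,:512]; d=a['d']; ray=np.stack([(u-a['cx'])/a['f'],(v-a['cy'])/a['f'],np.ones_like(d)],-1)
    return (ray*d[...,None]-t)@R
E
python3 - <<'E'
from h import *
o=r.get_obs(); print(o, r.tcp_to_grasp)
for n in('top','scene'): print(snap(n,n+'0'))
a=cv2.imread('pics/top0.png'); cv2.imwrite('pics/t0b.png',cv2.resize(a,(800,600)))
E
```

```text
pics
{'clock': 0.0, 'q': array([-7.28240672e+01,  1.83504295e+01,  8.97055176e+01,  9.52945591e-04,
        7.20439447e+01, -1.14588471e+00]), 'joint_velocities': array([-0.04223722, -0.00855189,  0.00184469, -0.0559444 ,  0.03909735,
       -0.01634407]), 'joint_torque': array([ 1.94065137e-04, -4.12460804e+01, -2.31971133e+01,  7.26711145e-02,
        4.54412133e-02, -1.50256092e-04]), 'tcp_pos': array([ 180.61165502, -545.37022909,  213.1384492 ]), 'tool_rot': array([[ 9.49307473e-01,  3.14348647e-01, -4.99733085e-04],
       [ 3.14349040e-01, -9.49306005e-01,  1.67035859e-03],
       [ 5.06753438e-05, -1.74277451e-03, -9.99998480e-01]]), 'contact_force': array([0.32988351, 0.14974993, 0.30123304]), 'ft_torque': array([-0.01407043, -0.01522468, -0.02625111]), 'opening': 0.9987886216268935} 18.8
{'vfov': 51.134152297122476, 'cx': 255.4130600226764, 'cy': 192.1269088392412, 'rvec': array([ 2.02063975, -2.21329254,  0.22776155]), 'tvec': array([ 35.63590672, 589.70339958, 991.99709565])}
{'vfov': 46.125710117642384, 'cx': 255.49977748651432, 'cy': 184.25845326483133, 'rvec': array([ 2.22056197,  1.15430049, -0.39728042]), 'tvec': array([-340.03911252, -355.87281374, 1414.5958736 ])}
```

View pics/t0b.png

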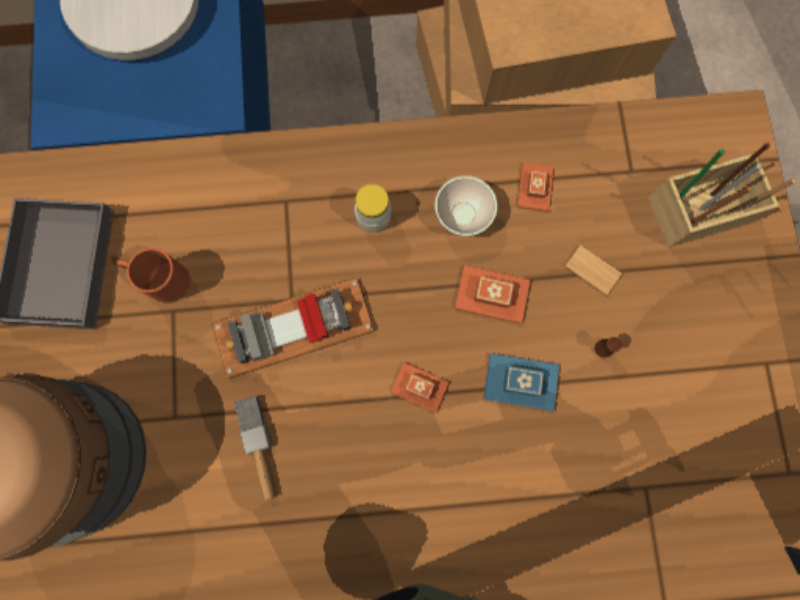

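View pics/scene0.png

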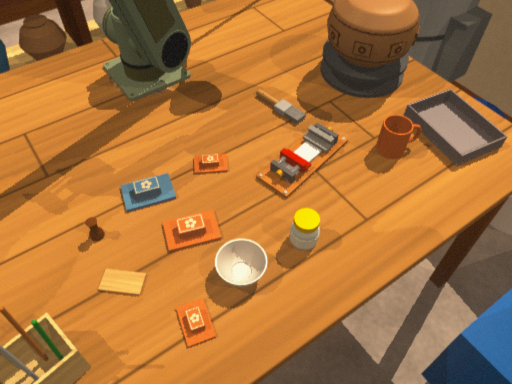

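Top view (800×600): terracotta tile candidates are at (494,293), which looks largest, (420,386) and (537,186). The blue tile is at (522,381). The holder is centred about (295,328), with red jaw at (313,318) and grey jaw at (255,335). Next I check sizes and a close crop.

Run:
```python
from h import *
a=cv2.imread('pics/top0.png'); cv2.imwrite('pics/crop1.png',cv2.resize(a[165:250,130:370],None,fx=3.33,fy=3.33,interpolation=cv2.INTER_CUBIC))
C=cloud('top0'); hsv=cv2.cvtColor(a,cv2.COLOR_BGR2HSV)
for n,(u,v) in dict(big=(494,293),small=(420,386),mid=(537,186),blue=(522,381)).items():
    u,v=int(u/1.5625),int(v/1.5625)
    w=C[v-32:v+32,u-32:u+32]; 
    m=(w[...,2]>5)&(w[...,2]<45)
    _,lab=cv2.connectedComponents(m.astype(np.uint8)); l=lab[32,32]; P=w[lab==l]
    rr=cv2.minAreaRect(P[:,:2].astype(np.float32)); Q=P[P[:,2]>P[:,2].max()-8]
    print(n,rr,P[:,2].max(),'panel',cv2.minAreaRect(Q[:,:2].astype(np.float32)))
# holder
u,v=int(295/1.5625),int(328/1.5625)
w=C[v-45:v+45,u-65:u+65]; m=(w[...,2]>6)&(w[...,2]<60)
_,lab=cv2.connectedComponents(m.astype(np.uint8)); P=w[lab==lab[45,65]]
rr=cv2.minAreaRect(P[:,:2].astype(np.float32)); print('holder',rr,cv2.boxPoints(rr))
```

```text
big ((598.0982055664062, -184.562255859375), (123.69840240478516, 85.37096405029297), 71.93158721923828) 40.86011069253857 panel ((597.307373046875, -183.54122924804688), (59.69514083862305, 40.71541976928711), 72.08631134033203)
small ((447.2485046386719, -38.17381286621094), (89.32807922363281, 56.76145553588867), 61.4346923828125) 30.10940869405697 panel ((446.4937438964844, -39.27470016479492), (42.140071868896484, 28.408540725708008), 60.927303314208984)
mid ((789.1114501953125, -284.48785400390625), (62.94847869873047, 90.26065063476562), 79.5118408203125) 29.79601888208149 panel ((790.3311767578125, -286.5884704589844), (28.703060150146484, 43.624664306640625), 75.74189758300781)
blue ((440.3856201171875, -216.2261962890625), (123.1080093383789, 84.54541015625), 75.22750854492188) 40.222565994259206 panel ((439.25732421875, -214.66299438476562), (60.447391510009766, 40.281776428222656), 75.54856872558594)
holder ((570.9284057617188, 172.38916015625), (103.75663757324219, 268.29736328125), 12.985310554504395) [[490.23337  291.45023 ]
 [550.5201    30.013851]
 [651.6234    53.328094]
 [591.33673  314.76447 ]]
```

View pics/crop1.png

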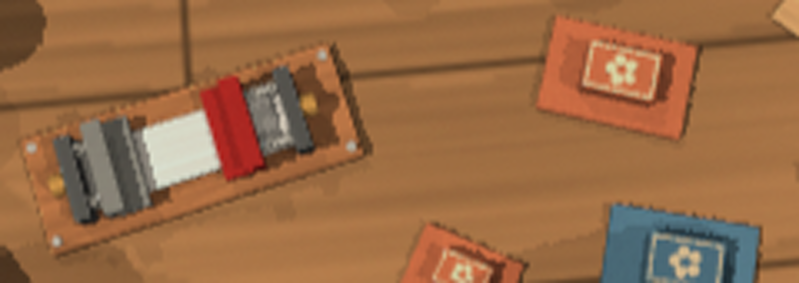

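The largest terracotta tile is the one at (494,293): 120×80 mm, centred about (598,-184), long axis at 72°. The others are 85×56. The holder is centred about (571,172) with +x (red to grey) at 103°. I'll move above the tile for a wrist view.

```bash
cat >> h.py <<'E'
def delta(pos,R):
    from scipy.spatial.transform import Rotation as Ro
    o=r.get_obs(); T=o['tool_rot']
    print('t',round(o['clock'],2),'tcp',o['tcp_pos'].round(1),'F',o['contact_force'].round(2),'op',round(o['opening'],3))
    print('shift units (cur tool axes)',(T.T@(np.array(pos)-o['tcp_pos'])/25).round(3),'turn units',(Ro.from_matrix(T.T@R).as_rotvec()/np.pi).round(4), 'shift in target axes',(R.T@(np.array(pos)-o['tcp_pos'])/25).round(3))
def down(yaw,tilt=0):
    from scipy.spatial.transform import Rotation as Ro
    # tool x at yaw, z down; tilt>0: +x (grey) end up
    return (Ro.from_euler('z',yaw,degrees=True)*Ro.from_euler('x',180,degrees=True)*Ro.from_euler('y',tilt,degrees=True)).as_matrix()
E
M='[100,0.848,-0.352,0,0,0,0]'; python3 -m pendant '[[100,0.85,-0.35,0,0,0,0],[100,0.85,-0.35,0,0,0,0],[100,0.85,-0.35,0,0,0,0],[100,0.85,-0.35,0,0,0,0],[100,0.85,-0.35,0,0,0,0],[100,0.85,-0.35,0,0,0,0],[100,0.85,-0.35,0,0,0,0],[100,0.85,-0.35,0,0,0,0],[100,0.85,-0.35,0,0,0,0],[100,0.85,-0.35,0,0,0,0],[100,0.85,-0.35,0,0,0,0],[100,0.85,-0.35,0,0,0,0]]'
python3 -m pendant '[[100,0.85,-0.35,0,0,0,0],[100,0.85,-0.35,0,0,0,0],[100,0.85,-0.35,0,0,0,0],[100,0.85,-0.35,0,0,0,0],[100,0.85,-0.35,0,0,0,0],[100,0.85,-0.35,0,0,0,0],[100,0.85,-0.35,0,0,0,0],[100,0.85,-0.35,0,0,0,0],[100,0.85,-0.35,0,0,0,0],[100,0.85,-0.35,0,0,0,0],[100,0.85,-0.35,0,0,0,0],[100,0.85,-0.35,0,0,0,0]]'
python3 -m pendant '[[100,0,0,0,0,0,-0.043],[100,0,0,0,0,0,-0.043],[100,0,0,0,0,0,-0.043],[100,0,0,0,0,0,-0.043],[100,0,0,0,0,0,-0.043],[100,0,0,0,0,0,-0.043],[100,0,0,0,0,0,-0.04],[100,0,0,0,0,0,0],[100,0,0,0,0,0,0]]'
python3 - <<'E'
from h import *
delta([598,-184,200],down(72)); snap('wrist','w1')
C=cloud('w1'); print([C[v,u].round(1) for v,u in((60,60),(60,450),(320,60),(320,450),(192,256))])
E
```

```text
clock: 1.3
tcp_pos: [390.3, -365.2, 213.6]
tool_rot: [[0.949, 0.314, -0.001], [0.314, -0.949, 0.0], [-0.0, -0.001, -1.0]]
contact_force: [-0.2, -0.5, -0.2]
opening: 1.001
clock: 2.5
tcp_pos: [599.3, -185.4, 213.4]
tool_rot: [[0.949, 0.314, -0.001], [0.314, -0.949, 0.0], [-0.001, -0.001, -1.0]]
contact_force: [-0.4, -0.9, 0.2]
opening: 1.004
clock: 3.4
tcp_pos: [598.7, -186.1, 213.6]
tool_rot: [[0.312, 0.95, -0.001], [0.95, -0.312, 0.0], [-0.0, -0.001, -1.0]]
contact_force: [-0.3, -0.1, 0.6]
opening: 1.001
t 3.4 tcp [ 598.7 -186.1  213.6] F [-0.25 -0.1   0.56] op 1.001
shift units (cur tool axes) [ 0.071 -0.053  0.542] turn units [-0.0002  0.     -0.001 ] shift in target axes [ 0.072 -0.053  0.542]
[array([ 4.216e+02,  1.700e+00, -2.000e-01]), array([ 839.1, -135.9,    2.1]), array([ 558.1, -147.7,  315.7]), array([ 651.9, -178.3,  315.8]), array([ 586.6, -206. ,   32.8])]
```

View pics/w1.png

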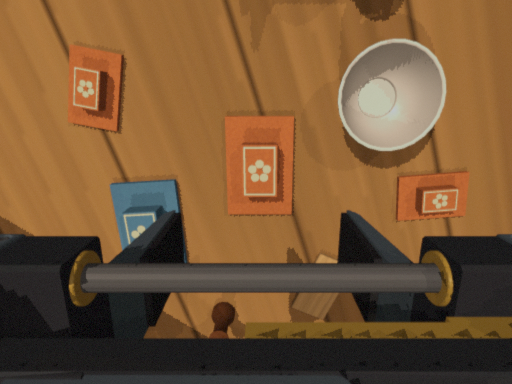

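The wrist view shows the flower tile at about (260,165), squarely aligned. Its slab corners are near (226,116), (294,116), (294,215) and (227,214).

```bash
cat >> h.py <<'E'
def tile(tag,box,zs=9,zp=34):
    a=np.load(f'pics/{tag}.npz'); p=a['p']; u0,u1,v0,v1=box; w=p[v0:v1,u0:u1]; C=cloud(tag)[v0:v1,u0:u1]
    m=(C[...,2]>zs-5)&(C[...,2]<zp+8); _,lab=cv2.connectedComponents(m.astype(np.uint8)); 
    k=np.argmax(np.bincount(lab[m])); 
    for nm,mm,z in(('slab',lab==k,zs),('panel',(lab==k)&(C[...,2]>(zs+zp)/2),zp)):
        v,u=np.nonzero(mm); P=world(tag,np.c_[u+u0,v+v0],z)[:,:2].astype(np.float32); print(nm,cv2.minAreaRect(P), 'z med',np.median(C[mm][:,2]))
E
python3 - <<'E'
from h import *
tile('w1',(205,318,95,235))
E
python3 -m pendant '[[100,1,0,0,0,0,0],[100,1,0,0,0,0,0],[100,1,0,0,0,0,0],[100,1,0,0,0,0,0],[100,1,0,0,0,0,0],[100,1,0,0,0,0,0],[100,1,0,0,0,0,0],[100,1,-0.5,0,0,0,0],[100,1,-0.5,0,0,0,-0.04],[100,1,-0.5,0,0,0,-0.04],[100,0,0,0,0,0,-0.043],[100,0,0,0,0,0,-0.043]]'
python3 -m pendant '[[100,0,0,0,0,0,-0.006],[100,0,0,0,0,0,0]]'
python3 - <<'E'
from h import *
delta([571,172,200],down(103)); snap('wrist','w2')
E
```

```text
slab ((597.5155029296875, -183.773681640625), (120.09339141845703, 79.90617370605469), 71.90754699707031) z med 8.979433629107211
panel ((597.6533203125, -182.81959533691406), (60.14090347290039, 39.30044174194336), 72.14599609375) z med 32.73845325694943
clock: 4.65
tcp_pos: [636.9, 63.6, 213.9]
tool_rot: [[-0.211, 0.978, -0.0], [0.978, 0.211, -0.0], [-0.0, -0.0, -1.0]]
contact_force: [-0.3, -0.2, 0.0]
opening: 1.001
clock: 4.85
tcp_pos: [637.2, 62.3, 213.9]
tool_rot: [[-0.221, 0.975, -0.0], [0.975, 0.221, -0.0], [-0.0, -0.0, -1.0]]
contact_force: [0.4, 0.0, 1.3]
opening: 1.001
t 4.85 tcp [637.2  62.3 213.9] F [0.37 0.01 1.3 ] op 1.001
shift units (cur tool axes) [ 4.862 -1.616  0.555] turn units [-0.      0.     -0.0014] shift in target axes [ 4.869 -1.594  0.555]
```

View pics/w2.png

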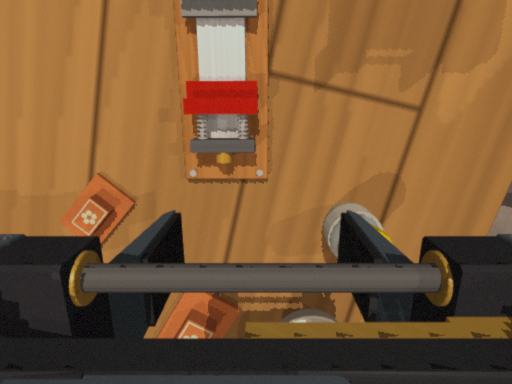

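The wrist view shows the red jaw at (220,98) and grey lip at (220,8), with the holder's grey end out of frame. I'll move so all of it is visible.

```bash
python3 -m pendant '[[100,0.8,-0.5,-0.7,0,0,0],[100,0.8,-0.5,-0.7,0,0,0],[100,0.8,-0.5,-0.7,0,0,0],[100,0,0,0,0,0,0],[100,0,0,0,0,0,0]]'
python3 - <<'E'
from h import *
snap('wrist','w3'); a=cv2.imread('pics/w3.png'); cv2.imwrite('pics/w3c.png',cv2.resize(a[0:260,160:360],None,fx=2.3,fy=2.3,interpolation=cv2.INTER_CUBIC))
C=cloud('w3'); w=C[0:240,140:380]; m=(w[...,2]>6)&(w[...,2]<60); _,lab=cv2.connectedComponents(m.astype(np.uint8)); k=np.argmax(np.bincount(lab[m])); P=w[lab==k]
print(cv2.minAreaRect(P[:,:2].astype(np.float32)))
Q=P[(P[:,2]>8)&(P[:,2]<15)]; print('base',len(Q),cv2.minAreaRect(Q[:,:2].astype(np.float32)))
E
```

```text
clock: 5.4
tcp_pos: [587.5, 112.3, 266.7]
tool_rot: [[-0.223, 0.975, 0.001], [0.975, 0.223, -0.0], [-0.001, 0.001, -1.0]]
contact_force: [-0.3, -0.6, -0.7]
opening: 1.0
((569.8475952148438, 170.1707763671875), (100.09163665771484, 263.512451171875), 12.981021881103516)
base 6993 ((569.8475952148438, 170.1707763671875), (100.09163665771484, 263.512451171875), 12.981021881103516)
```

View pics/w3c.png

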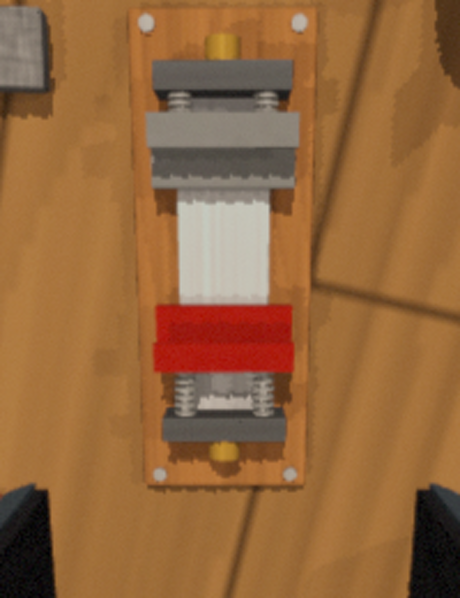

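The crop shows the whole holder: grey lip rows 112–148, red rows 305–370. The base measures 100×263.5 mm, which matches. Next, the jaw positions from the depth.

```bash
cat >> h.py <<'E'
HC=np.array([569.85,170.17]); HY=np.radians(102.98); HX=np.array([np.cos(HY),np.sin(HY)]); HN=np.array([-HX[1],HX[0]])
def hol(P): P=np.asarray(P,float); return np.concatenate([((P[...,:2]-HC)@HX)[...,None],((P[...,:2]-HC)@HN)[...,None],P[...,2:]],-1)
E
python3 - <<'E'
from h import *
H=hol(cloud('w3')); m=(abs(H[...,1])<30)&(abs(H[...,0])<125)
q=H[m]
for x in range(-112,112,3):
    s=q[(q[:,0]>=x)&(q[:,0]<x+3)]; 
    if len(s): print(x,len(s),np.percentile(s[:,2],[10,50,90]).round(0),end=' | ')
q=q[(q[:,2]>44)&(q[:,2]<53)]
for s in(-1,1): e=q[q[:,0]*s>0]; print('lip',s,np.percentile(e[:,0],[1,99]).round(1),np.median(e[:,2]))
print()
E
```

```text
-112 60 [11. 12. 13.] | -109 83 [10. 12. 37.] | -106 77 [11. 12. 38.] | -103 27 [34. 37. 39.] | -100 29 [34. 37. 39.] | -97 53 [39. 42. 43.] | -94 93 [40. 42. 43.] | -91 101 [41. 41. 43.] | -88 123 [41. 42. 42.] | -85 130 [32. 41. 42.] | -82 204 [19. 32. 39.] | -79 75 [19. 20. 36.] | -76 100 [19. 21. 39.] | -73 98 [19. 20. 38.] | -70 96 [18. 20. 37.] | -67 103 [19. 20. 39.] | -64 87 [19. 20. 39.] | -61 67 [19. 34. 39.] | -58 18 [37. 39. 40.] | -55 96 [47. 48. 48.] | -52 111 [47. 48. 49.] | -49 127 [47. 48. 49.] | -46 96 [47. 48. 49.] | -43 191 [29. 47. 48.] | -40 160 [29. 30. 81.] | -37 13298 [374. 383. 387.] | -34 3328 [361. 381. 389.] | -31 2793 [361. 362. 363.] | -28 2774 [357. 360. 362.] | -25 130 [28. 30. 31.] | -22 136 [18. 20. 30.] | -19 96 [11. 19. 20.] | -16 125 [18. 20. 21.] | -13 93 [12. 19. 21.] | -10 95 [12. 19. 21.] | -7 129 [17. 19. 21.] | -4 91 [12. 19. 21.] | -1 116 [12. 19. 21.] | 2 114 [12. 19. 21.] | 5 93 [11. 19. 21.] | 8 134 [12. 19. 21.] | 11 91 [12. 19. 20.] | 14 892 [ 20. 437. 437.] | 17 92 [12. 19. 20.] | 20 137 [12. 19. 21.] | 23 97 [12. 19. 21.] | 26 129 [14. 20. 21.] | 29 104 [11. 19. 20.] | 32 126 [15. 19. 21.] | 35 108 [12. 19. 21.] | 38 134 [15. 19. 21.] | 41 156 [28. 30. 31.] | 44 99 [29. 30. 31.] | 47 149 [29. 30. 31.] | 50 144 [29. 30. 30.] | 53 106 [28. 30. 31.] | 56 149 [28. 30. 31.] | 59 222 [30. 47. 49.] | 62 139 [47. 47. 48.] | 65 157 [47. 48. 49.] | 68 157 [47. 48. 49.] | 71 157 [47. 48. 49.] | 74 57 [45. 47. 49.] | 77 56 [20. 38. 40.] | 80 131 [19. 20. 39.] | 83 146 [19. 21. 39.] | 86 265 [23. 41. 42.] | 89 154 [40. 42. 43.] | 92 156 [41. 42. 43.] | 95 156 [41. 42. 43.] | 98 106 [40. 41. 43.] | 101 40 [35. 37. 39.] | 104 56 [13. 36. 39.] | 107 141 [11. 12. 38.] | 110 134 [11. 12. 37.] | lip -1 [-54.1 -38.9] 47.603017996000496
lip 1 [59.1 75. ] 47.537766782625155
```

The jaws read about +9.5 mm off nominal by vision: red lip tip ≈ -39.5, grey ≈ +59.5. I'll confirm that by feel. Back to the tile to grasp it.

```bash
python3 -m pendant '[[100,-1,0,0.5,0,0,0.043],[100,-1,0,0.5,0,0,0.043],[100,-1,0,0.5,0,0,0.043],[100,-1,0,0.5,0,0,0.043],[100,-1,0,0.5,0,0,0],[100,-1,0,0.5,0,0,0],[100,-1,0,0.5,0,0,0],[100,-1,0,0.5,0,0,0],[100,-1,0,0.5,0,0,0],[100,-1,0,0.5,0,0,0],[100,-0.5,0,0,0,0,0],[100,0,0,0,0,0,0]]'
python3 - <<'E'
from h import *
delta([597.5,-183.5,55],down(72))
E
```

```text
clock: 6.65
tcp_pos: [538.7, -142.5, 140.7]
tool_rot: [[0.313, 0.95, -0.001], [0.95, -0.313, 0.0], [-0.0, -0.001, -1.0]]
contact_force: [0.9, -0.1, 0.8]
opening: 0.998
t 6.65 tcp [ 538.7 -142.5  140.7] F [ 0.87 -0.11  0.85] op 0.998
shift units (cur tool axes) [-0.819  2.752  3.425] turn units [-0.0005  0.0001 -0.0013] shift in target axes [-0.831  2.743  3.429]
```

```bash
python3 -m pendant '[[100,-0.28,0.92,0.8,0,0,0],[100,-0.28,0.92,0.8,0,0,0],[100,-0.27,0.91,0.8,0,0,-0.001],[100,0,0,0.8,0,0,0],[100,0,0,0.7,0,0,0],[100,0,0,0.6,0,0,0],[100,0,0,0.4,0,0,0],[100,0,0,0,0,0,0],[100,0,0,0,0,0,0]]' 30
python3 - <<'E'
from h import *
delta([597.5,-183.5,12],down(72))
E
```

```text
clock: 7.55
tcp_pos: [598.9, -181.6, 19.5]
tool_rot: [[0.306, 0.952, 0.001], [0.952, -0.306, -0.0], [0.0, 0.001, -1.0]]
contact_force: [-0.0, -0.1, 0.0]
opening: 0.999
t 7.55 tcp [ 598.9 -181.6   19.5] F [-0.05 -0.12  0.02] op 0.999
shift units (cur tool axes) [-0.088 -0.031  0.301] turn units [ 0.0004 -0.      0.0009] shift in target axes [-0.088 -0.03   0.302]
```

```bash
python3 -m pendant '[[100,-0.09,-0.03,0.28,0,0,0.001],[100,0,0,0,0,0,0],[40,0,0,0,0,0,0],[40,0,0,0,0,0,0],[30,0,0,0,0,0,0],[30,0,0,0,0,0,0],[30,0,0,0,0,0,0],[30,0,0,0,0,0,0]]' 50
python3 - <<'E'
from h import *
delta([597.5,-183.5,12],down(72))
E
```

```text
clock: 8.35
tcp_pos: [596.8, -183.8, 12.0]
tool_rot: [[0.31, 0.951, 0.0], [0.951, -0.31, -0.0], [-0.0, 0.0, -1.0]]
contact_force: [-0.1, 0.7, 0.0]
opening: 0.507
t 8.35 tcp [ 596.8 -183.8   12. ] F [-0.1   0.66  0.01] op 0.507
shift units (cur tool axes) [ 0.02   0.024 -0.001] turn units [ 0.      0.     -0.0002] shift in target axes [ 0.02   0.024 -0.001]
```

```bash
python3 -m pendant '[[20,0,0,0,0,0,0],[20,0,0,0,0,0,0],[20,0,0,0,0,0,0],[20,0,0,0,0,0,0]]' 50; python3 -m pendant '[[20,0,0,-0.1,0,0,0],[20,0,0,-0.3,0,0,0],[20,0,0,-0.8,0,0,0],[20,0,0,-0.8,0,0,0],[20,0,0,-0.8,0,0,0],[20,0,0,-0.8,0,0,0],[20,0,0,0,0,0,0],[20,0,0,0,0,0,0]]'
python3 - <<'E'
from h import *
snap('wrist','w4'); delta([597.5,-183.5,102],down(72))
c=r.get_calibration('wrist'); o=r.get_obs()
# tile x offset in tool frame: slab corners in image at tool-relative plane
C=cloud('w4'); T=o['tool_rot']; L=(C-o['tcp_pos'])@T
w=L[60:330]; 
m=(abs(w[...,1])<17)&(w[...,2]>-32)&(w[...,2]<10)&(abs(w[...,0])<90); 
q=w[m]; print(len(q))
top=q[(q[:,2]<-15)]; sl=q[(q[:,2]>-6)&(q[:,2]<9)]
for s in(top,sl): print(len(s), np.percentile(s,[1,50,99],axis=0).round(1) if len(s) else '')
E
```

```text
clock: 8.75
tcp_pos: [596.9, -183.8, 12.0]
tool_rot: [[0.31, 0.951, 0.0], [0.951, -0.31, -0.0], [-0.0, 0.0, -1.0]]
contact_force: [0.8, -1.2, -0.4]
opening: 0.438
clock: 9.55
tcp_pos: [596.4, -183.7, 101.9]
tool_rot: [[0.31, 0.951, -0.0], [0.951, -0.31, -0.0], [-0.0, -0.0, -1.0]]
contact_force: [-0.9, -0.4, -2.6]
opening: 0.432
t 9.6 tcp [ 595.9 -183.5  101.1] F [ 0.78  0.17 -1.99] op 0.434
shift units (cur tool axes) [ 0.02   0.06  -0.038] turn units [-0.0006  0.     -0.0002] shift in target axes [ 0.02   0.061 -0.038]
9893
5126 [[-29.1 -16.7 -23.1]
 [ 11.7  -0.1 -21.5]
 [ 30.3  16.6 -16.3]]
4456 [[-58.7 -16.6  -4.4]
 [ 40.5  -0.2   2.6]
 [ 60.1  16.7   4.7]]
```

View pics/w4.png

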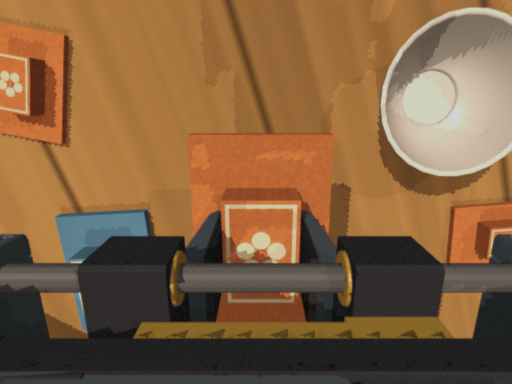

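The tile is held: opening 0.434 ≈ 40 mm, tile centre about +0.5 mm from the TCP in tool x, weight about 2.5 N. Next I compute the holder-frame targets.

```bash
cat >> h.py <<'E'
OFF=0.5
def tcpfor(AX,Bz,th,y=0):  # red-end top corner A at holder x=AX, bottom corner B height Bz, tilt th
    t=np.radians(th); c,s=np.cos(t),np.sin(t); BX=AX+9*s
    X=BX+(60-OFF)*c-12*s; Z=Bz+(60-OFF)*s+12*c
    p=HC+X*HX+y*HN; return np.array([*p,Z])
def go(AX,Bz,th,y=0): delta(tcpfor(AX,Bz,th,y),down(102.98,th))
def where():
    o=r.get_obs(); T=o['tool_rot']; B=o['tcp_pos']+T[:,0]*(OFF-60)+T[:,2]*12; A=B-9*T[:,2]; G=B+120*T[:,0]
    F=o['contact_force']; print('t',round(o['clock'],2),'A',hol(A).round(1),'B',hol(B).round(1),'Gbot',hol(G).round(1),'tilt',round(np.degrees(np.arcsin(T[2,0])),2),'yaw',round(np.degrees(np.arctan2(T[1,0],T[0,0])),2),'F hx,hy,z',(F[:2]@HX).round(2),(F[:2]@HN).round(2),F[2].round(2),'op',round(o['opening'],3))
E
python3 - <<'E'
from h import *
print(tcpfor(-34,75,13)); go(-34,75,13)
E
```

```text
[564.61652832 192.87481216 100.07702851]
t 9.6 tcp [ 595.9 -183.5  101.1] F [ 0.78  0.17 -1.99] op 0.434
shift units (cur tool axes) [13.928 -5.851  0.049] turn units [ 0.019   0.0703 -0.1716] shift in target axes [14.56   2.162  3.402]
```

```bash
python3 -m pendant '[[20,0.5,-0.2,-0.2,0,0,0],[20,0.9,-0.37,-0.2,0,0,0],[20,1,-0.42,0,0,0,0],[20,1,-0.42,0,0,0,0],[20,1,-0.42,0,0,0,0],[20,1,-0.42,0,0,0,0],[20,1,-0.42,0,0,0,0],[20,1,-0.42,0,0,0,0],[20,1,-0.42,0,0,0,0],[20,1,-0.42,0,0,0,0],[20,1,-0.42,0,0,0,0],[20,1,-0.42,0,0,0,0]]' 50; python3 -m pendant '[[20,1,-0.42,0,0,0,0],[20,0.9,-0.4,0,0,0,0],[20,0.5,-0.2,0,0,0,0],[20,0,0,0,0,0,-0.04],[20,0,0,0,0,0,-0.04],[20,0,0,0,0,0,-0.04],[20,0,0,0,0,0,-0.04],[20,0,0,0,0,0,-0.012],[20,0,0,0,0.036,0],[20,0,0,0,0,0,0]]'; python3 -m pendant '[[20,0,0,0,0,0.036,0],[20,0,0,0,0,0.036,0],[20,0,0,0,0,0,0],[20,0,0,0,0,0,0]]'
python3 - <<'E'
from h import *
go(-34,75,13);where()
E
```

```text
clock: 10.8
tcp_pos: [570.3, 126.0, 111.2]
tool_rot: [[0.309, 0.951, -0.002], [0.951, -0.309, -0.0], [-0.001, -0.002, -1.0]]
contact_force: [-0.2, -0.0, -2.7]
opening: 0.43
clock: 11.2
tcp_pos: [570.9, 124.0, 111.5]
tool_rot: [[0.303, 0.951, 0.068], [0.927, -0.311, 0.212], [0.222, -0.002, -0.975]]
contact_force: [0.5, -0.3, -2.4]
opening: 0.435
t 11.2 tcp [570.9 124.  111.5] F [ 0.51 -0.34 -2.44] op 0.435
shift units (cur tool axes) [ 2.377 -1.095  1.011] turn units [ 0.0381  0.0007 -0.1684] shift in target axes [2.57  0.374 1.061]
t 11.2 A [-94.4  39.   95.3] B [-92.6  38.   86.6] Gbot [  7.5 -22.5 113.2] tilt 12.84 yaw 71.88 F hx,hy,z -0.45 -0.41 -2.44 op 0.435$[8]: bad value
```

One row was malformed, so that call was refused whole. No harm done. Continuing.

```bash
python3 -m pendant '[[20,0,0,0,0.0076,0,-0.0337],[20,0,0,0,0.0076,0,-0.0337],[20,0,0,0,0.0076,0,-0.0337],[20,0,0,0,0.0076,0,-0.0337],[20,0,0,0,0.0077,0,-0.0336],[20,0.6,0.1,0.15,0,0,0],[20,0.8,0.11,0.2,0,0,0],[20,0.7,0.1,0.15,0,0,0],[20,0.47,0.06,0.1,0,0,0],[20,0,0,0,0,0,0],[20,0,0,0,0,0,0]]' 50
python3 - <<'E'
from h import *
go(-34,60,13);where()
E
```

```text
clock: 12.3
tcp_pos: [565.5, 190.9, 111.6]
tool_rot: [[-0.221, 0.974, -0.049], [0.949, 0.226, 0.217], [0.223, 0.002, -0.975]]
contact_force: [0.1, 0.3, -2.5]
opening: 0.435
t 12.3 tcp [565.5 190.9 111.6] F [ 0.05  0.25 -2.54] op 0.435
shift units (cur tool axes) [-0.152 -0.02   1.055] turn units [0.0004 0.0007 0.0006] shift in target axes [-0.154 -0.018  1.054]
t 12.3 A [-36.2  -0.6  95.4] B [-34.2  -0.6  86.7] Gbot [ 82.8  -0.3 113.4] tilt 12.87 yaw 103.1 F hx,hy,z 0.24 -0.11 -2.54 op 0.435
```

```bash
python3 -m pendant '[[20,-0.1,0,0.5,0,0,0],[20,-0.1,0,0.6,0,0,0],[20,-0.08,0,0.5,0,0,0],[20,-0.07,0,0.3,0,0,0],[20,-0.04,0,0.2,0,0,0],[20,0,0,0,0,0,0],[20,0,0,0,0,0,0]]' 50
python3 - <<'E'
from h import *
where();go(-34,31,13)
E
```

```text
clock: 13.0
tcp_pos: [565.7, 192.7, 58.6]
tool_rot: [[-0.22, 0.974, -0.048], [0.949, 0.225, 0.218], [0.224, 0.003, -0.975]]
contact_force: [-0.4, -0.2, -2.0]
opening: 0.435
t 13.0 A [-34.4  -1.1  42.4] B [-32.4  -1.1  33.6] Gbot [84.5 -1.  60.4] tilt 12.92 yaw 103.06 F hx,hy,z -0.08 0.4 -1.99 op 0.435
t 13.0 tcp [565.7 192.7  58.6] F [-0.37 -0.17 -1.99] op 0.435
shift units (cur tool axes) [-0.006 -0.041  0.103] turn units [0.0007 0.0004 0.0004] shift in target axes [-0.007 -0.04   0.103]
```

```bash
python3 -m pendant '[[20,-0.023,-0.02,0.1,0,0,0],[20,0,0,0,0,0,0],[20,-0.1,-0.01,-0.023,0,0,0],[20,-0.1,-0.01,-0.023,0,0,0],[20,-0.1,0,-0.023,0,0,0],[20,0,0,0,0,0,0]]' 50 >/dev/null; W='from h import *
where()'; python3 -c "$W"
python3 -m pendant '[[20,-0.04,0,-0.009,0,0,0],[20,-0.04,0,-0.009,0,0,0],[20,0,0,0,0,0,0]]' >/dev/null; python3 -c "$W"
python3 -m pendant '[[20,-0.04,0,-0.009,0,0,0],[20,-0.04,0,-0.009,0,0,0],[20,0,0,0,0,0,0]]' >/dev/null; python3 -c "$W"
python3 -m pendant '[[20,-0.04,0,-0.009,0,0,0],[20,-0.04,0,-0.009,0,0,0],[20,0,0,0,0,0,0]]' >/dev/null; python3 -c "$W"
python3 -m pendant '[[20,-0.04,0,-0.009,0,0,0],[20,-0.04,0,-0.009,0,0,0],[20,0,0,0,0,0,0]]' >/dev/null; python3 -c "$W"
```

```text
t 13.6 A [-42.5   0.2  39.6] B [-40.5   0.2  30.8] Gbot [76.5  0.3 57.7] tilt 12.91 yaw 103.04 F hx,hy,z -0.43 0.7 -1.6 op 0.435
t 13.9 A [-44.2   0.2  39.5] B [-42.2   0.2  30.8] Gbot [74.8  0.4 57.6] tilt 12.92 yaw 103.06 F hx,hy,z -0.3 -1.03 -2.64 op 0.435
t 14.2 A [-45.8   0.3  39.5] B [-43.7   0.3  30.8] Gbot [73.2  0.4 57.7] tilt 12.96 yaw 103.05 F hx,hy,z 3.01 -0.58 -2.06 op 0.431
t 14.5 A [-48.    0.2  39.6] B [-46.    0.2  30.8] Gbot [70.9  0.4 57.7] tilt 12.95 yaw 103.05 F hx,hy,z 2.52 1.09 -2.5 op 0.441
t 14.8 A [-50.1   0.3  39.5] B [-48.1   0.3  30.8] Gbot [68.8  0.4 57.6] tilt 12.94 yaw 103.05 F hx,hy,z 4.55 -0.19 -1.71 op 0.438
```

Contact is at A ≈ -45.5, which agrees with vision. I'll push to about 18.5 mm back in checked steps.

```bash
W='from h import *
where()'
python3 -m pendant '[[20,-0.04,0,-0.009,0,0,0],[20,-0.04,0,-0.009,0,0,0],[20,-0.04,0,-0.009,0,0,0],[20,-0.04,0,-0.009,0,0,0],[20,-0.04,0,-0.009,0,0,0],[20,0,0,0,0,0,0]]' >/dev/null; python3 -c "$W"
python3 -m pendant '[[20,-0.04,0,-0.009,0,0,0],[20,-0.04,0,-0.009,0,0,0],[20,-0.04,0,-0.009,0,0,0],[20,-0.04,0,-0.009,0,0,0],[20,-0.04,0,-0.009,0,0,0],[20,0,0,0,0,0,0]]' >/dev/null; python3 -c "$W"
python3 -m pendant '[[20,-0.04,0,-0.009,0,0,0],[20,-0.04,0,-0.009,0,0,0],[20,-0.03,0,-0.007,0,0,0],[20,-0.03,0,-0.007,0,0,0],[20,0,0,0,0,0,0]]' >/dev/null; python3 -c "$W"
for i in 1 2 3; do python3 -m pendant '[[20,0,0,0,0,0,0]]' >/dev/null; python3 -c "$W"; done
python3 - <<'E'
from h import *
o=r.get_obs(); snap('wrist','w5'); C=cloud('w5'); H=hol(C)
L=(C-o['tcp_pos'])@o['tool_rot']
q=L[(abs(L[...,1])<17)&(abs(L[...,2]-3)<5)&(L[...,0]>35)&(L[...,0]<75)]; print('grey top edge tool x',np.percentile(q[:,0],[98,99.5]))
q=H[(abs(H[...,1])<30)&(H[...,0]>50)&(H[...,0]<90)&(H[...,2]>43)&(H[...,2]<51)]; print('lip',np.percentile(q[:,0],[1,3,99]) if len(q) else 0)
E
```

```text
t 15.4 A [-55.    0.2  39.6] B [-52.9   0.2  30.8] Gbot [64.   0.4 57.8] tilt 12.98 yaw 103.04 F hx,hy,z 6.51 0.44 -1.9 op 0.436
t 16.0 A [-59.4   0.3  39.6] B [-57.4   0.3  30.8] Gbot [59.5  0.3 57.9] tilt 13.04 yaw 103.02 F hx,hy,z 8.17 -0.23 -2.13 op 0.439
t 16.5 A [-62.6   0.3  39.6] B [-60.5   0.3  30.8] Gbot [56.3  0.3 58. ] tilt 13.09 yaw 103.01 F hx,hy,z 8.67 0.04 -2.19 op 0.435
t 16.6 A [-62.5   0.3  39.6] B [-60.5   0.3  30.8] Gbot [56.4  0.3 58. ] tilt 13.09 yaw 103.01 F hx,hy,z 9.08 0.01 -2.1 op 0.438
t 16.7 A [-62.5   0.3  39.6] B [-60.5   0.3  30.8] Gbot [56.4  0.3 58. ] tilt 13.09 yaw 103.01 F hx,hy,z 9.19 -0.44 -2.69 op 0.438
t 16.8 A [-62.5   0.3  39.6] B [-60.4   0.3  30.8] Gbot [56.4  0.3 58. ] tilt 13.09 yaw 103.02 F hx,hy,z 9.37 0.13 -1.15 op 0.438
grey top edge tool x [59.9717087  60.06907835]
lip [59.09668351 59.23920764 75.2515171 ]
```

View pics/w5.png

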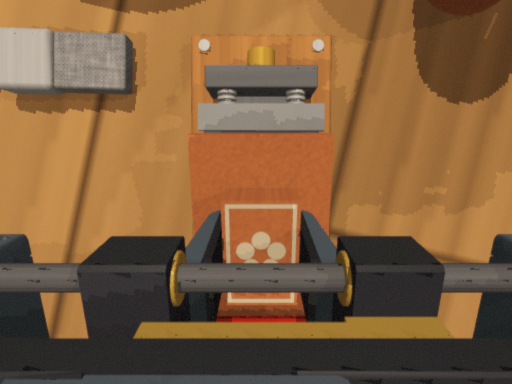

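The wrist view shows the far edge of the tile (row 133) just inside the grey lip edge (row 131), force ≈9.1 N (about 17.8 mm back). I'll push 1.2 mm more, then lower it by rotating about the red edge, watching the force.

```bash
W='from h import *
where()'
python3 -m pendant '[[20,-0.028,0,-0.006,0,0,0],[20,-0.025,0,-0.006,0,0,0],[20,0,0,0,0,0,0],[20,0,0,0,0,0,0]]' >/dev/null; python3 -c "$W"
python3 -m pendant '[[20,0.0034,0,0.0676,0,-0.009,0],[20,0.0034,0,0.0676,0,-0.009,0],[20,0,0,0,0,0,0]]' >/dev/null; python3 -c "$W"
python3 -m pendant '[[20,0.0034,0,0.0676,0,-0.009,0],[20,0,0,0,0,0,0]]' >/dev/null; python3 -c "$W"
```

```text
t 17.25 A [-63.7   0.3  39.6] B [-61.6   0.3  30.8] Gbot [55.2  0.4 58. ] tilt 13.1 yaw 103.01 F hx,hy,z 9.34 -0.96 -1.82 op 0.434
t 17.55 A [-63.    0.3  39.5] B [-61.5   0.2  30.7] Gbot [56.7  0.4 51.2] tilt 9.83 yaw 103.06 F hx,hy,z 9.87 -0.51 -2.03 op 0.435
t 17.75 A [-63.1   0.3  39.5] B [-61.8   0.2  30.6] Gbot [56.9  0.4 47.8] tilt 8.21 yaw 103.04 F hx,hy,z 10.03 -1.29 -2.35 op 0.438
```

```bash
W='from h import *
where()'
python3 -m pendant '[[20,0.0034,0,0.0676,0,-0.009,0],[20,0,0,0,0,0,0]]' >/dev/null; python3 -c "$W"
python3 -m pendant '[[20,0.0034,0,0.0676,0,-0.009,0],[20,0,0,0,0,0,0]]' >/dev/null; python3 -c "$W"
```

```text
t 17.95 A [-63.1   0.3  39.5] B [-62.1   0.2  30.6] Gbot [57.1  0.4 44.3] tilt 6.59 yaw 103.03 F hx,hy,z 8.71 -0.33 -1.26 op 0.438
t 18.15 A [-63.1   0.2  39.5] B [-62.3   0.2  30.5] Gbot [57.2  0.3 40.9] tilt 4.97 yaw 103.03 F hx,hy,z 8.5 0.35 -1.31 op 0.436
```

```bash
W='from h import *
where()'
python3 -m pendant '[[20,0.0034,0,0.0676,0,-0.009,0],[20,0,0,0,0,0,0]]' >/dev/null; python3 -c "$W"
python3 -m pendant '[[20,0.0034,0,0.0676,0,-0.009,0],[20,0,0,0,0,0,0]]' >/dev/null; python3 -c "$W"
python3 -m pendant '[[20,0.002,0,0.04,0,-0.0055,0],[20,0,0,0,0,0,0]]' >/dev/null; python3 -c "$W"
for i in 1 2 3; do python3 -m pendant '[[20,0,0,0,0,0,0]]' >/dev/null; python3 -c "$W"; done
```

```text
t 18.35 A [-63.1   0.2  39.5] B [-62.6   0.2  30.5] Gbot [57.2  0.3 37.5] tilt 3.35 yaw 103.02 F hx,hy,z 8.63 0.94 -1.77 op 0.435
t 18.55 A [-63.1   0.2  39.4] B [-62.8   0.2  30.4] Gbot [57.1  0.3 34. ] tilt 1.73 yaw 103.01 F hx,hy,z 9.48 -0.3 -0.4 op 0.434
t 18.75 A [-63.2   0.2  39.4] B [-63.1   0.2  30.4] Gbot [56.9  0.2 32. ] tilt 0.75 yaw 103.0 F hx,hy,z 9.42 0.71 -1.4 op 0.432
t 18.85 A [-63.4   0.3  39.4] B [-63.3   0.2  30.4] Gbot [56.7  0.2 32. ] tilt 0.77 yaw 102.98 F hx,hy,z 10.08 -0.51 -1.29 op 0.434
t 18.95 A [-63.5   0.3  39.4] B [-63.3   0.2  30.4] Gbot [56.6  0.2 32. ] tilt 0.77 yaw 102.98 F hx,hy,z 9.64 0.61 -1.45 op 0.434
t 19.05 A [-63.5   0.2  39.4] B [-63.4   0.2  30.4] Gbot [56.6  0.2 32. ] tilt 0.77 yaw 102.97 F hx,hy,z 9.23 0.07 -2.12 op 0.438
```

```bash
W='from h import *
where()'
python3 -m pendant '[[20,0.0015,0,0.032,0,-0.0043,0],[20,0,0,0,0,0,0]]' >/dev/null; python3 -c "$W"
python3 -m pendant '[[20,0.04,0,0,0,0,0],[20,0.04,0,0,0,0,0],[20,0.04,0,0,0,0,0],[20,0.04,0,0,0,0,0],[20,0,0,0,0,0,0],[20,0,0,0,0,0,0]]' >/dev/null; python3 -c "$W"
for i in 1 2 3 4; do python3 -m pendant '[[20,0.04,0,0,0,0,0],[20,0.04,0,0,0,0,0],[20,0,0,0,0,0,0]]' >/dev/null; python3 -c "$W"; done
```

```text
t 19.25 A [-63.4   0.3  39.4] B [-63.4   0.3  30.4] Gbot [56.6  0.3 30.4] tilt -0.02 yaw 102.98 F hx,hy,z 9.61 1.09 -1.63 op 0.438
t 19.85 A [-59.9   0.2  39.4] B [-59.9   0.2  30.4] Gbot [60.1  0.2 30.3] tilt -0.05 yaw 102.98 F hx,hy,z 8.04 0.69 -1.98 op 0.436
t 20.15 A [-58.1   0.2  39.4] B [-58.1   0.2  30.4] Gbot [61.9  0.2 30.3] tilt -0.06 yaw 102.99 F hx,hy,z 6.51 1.04 -2.6 op 0.434
t 20.45 A [-56.3   0.2  39.4] B [-56.3   0.2  30.4] Gbot [63.7  0.3 30.2] tilt -0.09 yaw 103.0 F hx,hy,z 6.74 0.79 -1.36 op 0.435
t 20.75 A [-54.6   0.2  39.4] B [-54.6   0.2  30.4] Gbot [65.4  0.3 30.2] tilt -0.11 yaw 103.0 F hx,hy,z 5.8 0.98 -1.95 op 0.44
t 21.05 A [-53.4   0.2  39.5] B [-53.4   0.2  30.5] Gbot [66.6  0.3 30.1] tilt -0.19 yaw 103.03 F hx,hy,z 3.56 0.57 -0.93 op 0.435
```

```bash
W='from h import *
where()'
for i in 1 2 3; do python3 -m pendant '[[20,0.04,0,0,0,0,0],[20,0,0,0,0,0,0],[20,0,0,0,0,0,0]]' >/dev/null; python3 -c "$W"; done; for i in 1 2 3; do python3 -m pendant '[[20,0,0,0,0,0,0]]' >/dev/null; python3 -c "$W"; done
```

```text
t 21.35 A [-52.5   0.2  39.5] B [-52.5   0.2  30.5] Gbot [67.5  0.3 30.1] tilt -0.2 yaw 103.03 F hx,hy,z 1.81 0.36 -1.35 op 0.435
t 21.65 A [-51.4   0.2  39.5] B [-51.4   0.2  30.5] Gbot [68.6  0.3 30.1] tilt -0.2 yaw 103.04 F hx,hy,z 1.57 0.55 -2.37 op 0.434
t 21.95 A [-50.4   0.2  39.5] B [-50.4   0.1  30.5] Gbot [69.6  0.3 30.1] tilt -0.2 yaw 103.05 F hx,hy,z 0.83 -0.2 -1.37 op 0.437
t 22.05 A [-50.4   0.2  39.5] B [-50.4   0.2  30.5] Gbot [69.6  0.3 30.1] tilt -0.19 yaw 103.05 F hx,hy,z -0.24 0.89 -0.92 op 0.434
t 22.15 A [-50.4   0.2  39.4] B [-50.4   0.2  30.4] Gbot [69.6  0.3 30. ] tilt -0.19 yaw 103.04 F hx,hy,z 1.01 -0.71 -0.83 op 0.436
t 22.25 A [-50.3   0.2  39.5] B [-50.4   0.2  30.5] Gbot [69.6  0.3 30.1] tilt -0.19 yaw 103.04 F hx,hy,z 1.56 0.55 -1.26 op 0.435
```

```bash
W='from h import *
where()'
python3 -m pendant '[[20,0.032,0,0,0,0.001,0],[20,0,0,0,0,0,0],[20,0,0,0,0,0,0]]' >/dev/null; python3 -c "$W"; for i in 1 2 3 4 5; do python3 -m pendant '[[20,0,0,0,0,0,0]]' >/dev/null; python3 -c "$W" | grep -o 'tilt.*'; done
python3 - <<'E'
from h import *
snap('wrist','w6'); snap('top','top1')
for tg in('w3','w5','w6'):
    H=hol(cloud(tg)); 
    q=H[(abs(H[...,1])<30)&(H[...,0]>50)&(H[...,0]<95)&(H[...,2]>44)&(H[...,2]<51)]; print(tg,'grey lip',np.percentile(q[:,0],[1,3,97,99]).round(1))
for tg in('top0','top1'):
    H=hol(cloud(tg)); 
    q=H[(abs(H[...,1])<30)&(H[...,0]>-75)&(H[...,0]<-30)&(H[...,2]>43)&(H[...,2]<53)]; print(tg,'red lip',len(q),np.percentile(q[:,0],[1,3,97,99]).round(1) if len(q) else 0)
E
```

```text
t 22.55 A [-49.7   0.2  39.3] B [-49.7   0.1  30.3] Gbot [70.3  0.3 30.2] tilt -0.03 yaw 103.05 F hx,hy,z -0.05 0.23 -1.43 op 0.433
tilt -0.02 yaw 103.05 F hx,hy,z -0.68 -0.11 -1.55 op 0.436
tilt -0.01 yaw 103.05 F hx,hy,z -0.91 -0.33 -0.68 op 0.436
tilt -0.01 yaw 103.05 F hx,hy,z -0.66 -0.1 -0.35 op 0.438
tilt -0.01 yaw 103.05 F hx,hy,z -0.59 0.49 -0.75 op 0.435
tilt -0.01 yaw 103.04 F hx,hy,z -0.18 1.13 -0.86 op 0.438
w3 grey lip [59.1 59.2 74.8 74.9]
w5 grey lip [59.1 59.2 74.8 75.2]
w6 grey lip [64.4 64.6 79.7 80. ]
top0 red lip 136 [-54.5 -54.4 -39.1 -38.5]
top1 red lip 145 [-61.4 -59.7 -39.7 -34.2]
```

The grey lip has moved 5.3 mm from rest, so the tile is centred within a fraction of a mm. Now press down gently onto the ledges.

```bash
W='from h import *
where()'
python3 -m pendant '[[20,-0.01,0,0.012,0,0,0],[20,0,0,0,0,0,0],[20,0,0,0,0,0,0]]' >/dev/null; python3 -c "$W"; for i in 1 2 3; do python3 -m pendant '[[20,0,0,0.012,0,0,0],[20,0,0,0,0,0,0],[20,0,0,0,0,0,0]]' >/dev/null; python3 -c "$W"|sed 's/Gbot/\n&/'; done
```

```text
t 23.45 A [-49.7   0.2  39.1] B [-49.7   0.2  30.1] Gbot [70.3  0.3 30.1] tilt 0.0 yaw 103.04 F hx,hy,z 0.64 -0.51 0.73 op 0.433
t 23.75 A [-49.7   0.2  39. ] B [-49.7   0.1  30. ] 
Gbot [70.3  0.3 29.9] tilt -0.0 yaw 103.04 F hx,hy,z 0.56 0.57 2.61 op 0.437
t 24.05 A [-49.7   0.1  38.9] B [-49.7   0.1  29.9] 
Gbot [70.3  0.2 29.9] tilt 0.0 yaw 103.04 F hx,hy,z 0.13 0.96 5.32 op 0.432
t 24.35 A [-49.6   0.2  38.9] B [-49.6   0.1  29.9] 
Gbot [70.4  0.3 29.9] tilt 0.0 yaw 103.04 F hx,hy,z 0.09 1.77 7.54 op 0.438
```

```bash
W='from h import *
where()'
python3 -m pendant '[[20,0,0,-0.008,0,0,0],[20,0,0,0,0,0,0]]' 20 >/dev/null; python3 -c "$W"; python3 -m pendant '[[20,0,0,0,0,0,0],[20,0,0,0,0,0,0]]' 5 >/dev/null;python3 -c "$W"; python3 -m pendant '[[46,0,0,0,0,0,0],[50,0,0,0,0,0,0],[60,0,0,0,0,0,0],[75,0,0,0,0,0,0],[75,0,0,0,0,0,0],[75,0,0,0,0,0,0],[75,0,0,0,0,0,0]]'; python3 -c "$W"
```

```text
t 24.55 A [-49.7   0.2  38.9] B [-49.7   0.2  29.9] Gbot [70.3  0.3 29.9] tilt 0.0 yaw 103.04 F hx,hy,z -0.24 0.7 5.28 op 0.442
t 24.75 A [-49.7   0.1  38.9] B [-49.7   0.1  29.9] Gbot [70.3  0.3 29.9] tilt -0.01 yaw 103.06 F hx,hy,z 0.41 1.32 5.9 op 0.441
clock: 25.45
tcp_pos: [567.3, 179.6, 41.2]
tool_rot: [[-0.226, 0.974, 0.002], [0.974, 0.226, 0.0], [-0.0, 0.002, -1.0]]
contact_force: [0.2, -0.2, 0.9]
opening: 0.746
t 25.45 A [-49.7   0.2  38.2] B [-49.7   0.2  29.2] Gbot [70.3  0.4 29.2] tilt -0.0 yaw 103.04 F hx,hy,z -0.29 -0.17 0.92 op 0.746
```

Released, no load on the tool. Retreat straight up and look.

```bash
python3 -m pendant '[[75,0,0,-0.3,0,0,0],[75,0,0,-0.8,0,0,0],[90,0,0,-1,0,0,0],[90,0,0,-1,0,0,0],[90,0,0,-1,0,0,0],[90,-1,0,-1,0,0,0],[90,-1,0,-1,0,0,0],[90,0,0,-1,0,0,0],[90,0,0,-1,0,0,0],[90,0,0,0,0,0,0],[90,0,0,0,0,0,0]]'
python3 - <<'E'
from h import *
snap('wrist','w7'); a=cv2.imread('pics/w7.png'); cv2.imwrite('pics/w7c.png',cv2.resize(a[0:260,150:370],None,fx=2.3,fy=2.3,interpolation=cv2.INTER_CUBIC))
H=hol(cloud('w7'))[:232]; 
lip=H[(abs(H[...,1])<30)&(H[...,2]>44)&(H[...,2]<53)]
for s in(-1,1): e=lip[((lip[:,0]-10)*s>40)]; print('lip',s,np.percentile(e[:,0],[1,3,97,99]).round(1))
pan=H[(abs(H[...,1])<35)&(H[...,2]>58)&(H[...,2]<70)&(abs(H[...,0]-10)<45)]; print('panel',np.percentile(pan,[1,50,99],axis=0).round(1))
for lo,hi in((-40,-24),(44,60)):
    s=H[(abs(H[...,1])<30)&(H[...,0]>lo)&(H[...,0]<hi)&(H[...,2]<60)]; print('slab top',lo,np.median(s[:,2]).round(1))
pan2=H[(H[...,2]>35)&(H[...,2]<42)&(abs(H[...,0]-10)<25)]; print('slab y',np.percentile(pan2[:,1],[1,99]).round(1))
E
```

```text
clock: 26.55
tcp_pos: [578.2, 130.8, 244.2]
tool_rot: [[-0.226, 0.974, 0.003], [0.974, 0.226, 0.001], [-0.0, 0.003, -1.0]]
contact_force: [0.4, 0.9, -0.7]
opening: 0.899
lip -1 [-60.1 -59.9 -44.  -43.9]
lip 1 [64.3 64.4 79.7 79.7]
panel [[-19.  -19.5  60.8]
 [ 10.8  -0.5  62.7]
 [ 39.1  19.5  64.7]]
slab top -40 38.5
slab top 44 38.6
slab y [-39.6  39.7]
```

View pics/w7c.png

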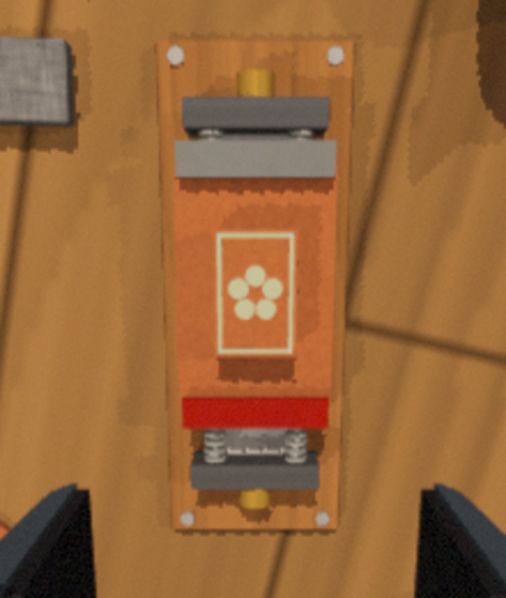

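The tile lies under both lips, whole, with nothing touching it. Both jaws are back about 5 mm and both slab ends are at 38.5 mm. Handing in.

```bash
python3 -c "
from station import r
print(r.job_done())"
```

```text
the job is handed in; nothing more can be done
None
```

The large flower tile is clipped into the holder, and I handed the job in at about 27 s on the robot's clock. No verdict came back.

**How it went:**
- I gripped the tile by its panel and held it tilted about 13°.
- I pushed its low edge under the red lip until the red jaw had given about 19 mm. I then lowered the other edge inside the grey lip, eased the tile back until the net spring force was about zero, pressed it down and let go.
- Contact with the red jaw put the beam about 9.5–10 mm towards grey, which agreed with the camera.

**Forces:** the highest push along the jaws that I read was about 10.1 N. The press-down read about 7.5 N, roughly 10 N on the ledges with the tile's weight. I took these readings between steps, so a brief peak could have been missed.

**Last checks after release:**
- The grey jaw was back about 5.2 mm and the red jaw about 5.1 mm.
- Both ends of the slab read 38.5–38.6 mm high, so it lies flat; 39 mm is nominal.
- The tile was centred across the jaws to about 0.5 mm and looked whole, with the gripper clear above it.

**Discrepancies:**
- One move command was malformed and refused whole, so I redid that step.
- Force readings were noisy by about 0.5 N. That made the contact point by force alone uncertain by a millimetre or two, so I relied on the camera and position readings for centring.
- I did not re-check the other objects on the table. I carried the tile above the holder and away from the rest, and felt no unexpected contact.

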